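Release the swing bolt of a shaft clamp

TASK

Release the blue shaft clamp: back its brass wing nut off (anticlockwise from above) just far enough to clear the red lip of the slotted lug, leaving it within about 3 mm above the lip with the bolt upright while you do so, then swing the hinged eyebolt out of the slot and lay it fully down on its stop, and let go. Handle it gently: feel whether the bolt is free rather than prying it against the lug, do not lean on the jaw, do not fling the bolt, and leave the other things on the worktop where they are.

Things in the scene. Friction and masses are not known exactly. Their poses are not given: they have to be found in the camera images.
- clamp: Blue shaft clamp, screwed down, foot 165 x 100 mm. Origin on the worktop below it, z up; its -x side (nearer the robot) is where the slot opens and the bolt swings. In this frame, mm: the bolt's hinge pin runs along y at x=-45, z=22; the held shaft along y at x=30, z=53, y=-90 to 90, 15 thick; the jaw covers x=-60 to 88, y=-35 to 35, its top at z=74 to 80, its hinge ears (x=71 to 93) reaching z=88.
- jaw: Aluminium upper jaw, hinged on the clamp. Origin on its hinge pin (clamp x=82, z=78 mm); axes as the clamp's when shut; its -x end opens upward. At that end a lug 34 mm wide with a 12 mm slot open to -x. Jaw frame, mm: bolt at x=-127, lug's top face (the nut's seat) at z=-4; across the slot's mouth, x=-139 to -135, a red lip to z=-1 that traps the nut's flange with 2 mm of play.
- eyebolt: Steel swing bolt, 8 mm thick, 78 mm from hinge pin to free end. Origin on the pin, z along the bolt. Upright in the slot at the start; swings about the pin to the clamp's -x side up to a stop 1.5 rad (86 degrees) from upright. Stiff hinge (0.2 N m): it stays where it is left and must be pushed all the way. Pulled to -x, a trapped bolt stops dead after about 2 mm at the nut; a free one swings on.
- wing_nut (a joint): Turn of the brass wing nut on the bolt, rad: 0 fully tight, growing anticlockwise from above (loosening); starts at 0 to 0.5. Quick thread: 20 mm per turn (3.18 mm per rad). At 0 its underside is 52 mm from the hinge pin; the thread ends at 4.2. Turns stiffly (0.06 N m).
- nut_wings (a point): Middle of the wing nut's wings, on the bolt's axis, 20 mm above the nut's underside. z along the bolt, x along the wings. The two wings make a plate 40 mm long (x), 9 mm thick (y), from 8 to 32 mm above the nut's underside, to be pinched across its thickness from above.
- nut_foot (a point): Centre of the wing nut's underside, an 18 mm round flange 5 mm high; z along the bolt. A rubber spring pushes the jaw up under it: as the nut is backed off the jaw follows, until the spring balances the jaw's unknown weight (lug 2 to 6 mm above shut). Only then does the nut leave its seat and rise over the lip. How many turns that takes differs each time and must be felt.
- driver_head: Bystander: loose titanium driver head, about 112 mm across, 80 mm high with its hosel; origin under its centre.
- jumbo_grip: Bystander: loose yellow jumbo grip, 260 mm long (x), 34 mm thick, lying; origin under its middle. Beyond it, some 300 mm to the clamp's -y side, stands a fixed blue parts case with its lid open, up to 160 mm high.
- grip_plug: Bystander: loose stubby aluminium grip-end plug, 29 mm across, 28 mm high, standing; origin under its centre.

How it is judged:
On the way:
1. the wing nut is backed off by feel while the bolt still stands in the slot (value of joint wing_nut above 1.3 rad and angle between eyebolt's own z axis and vertical below 0.15 rad), for 0.1 s.
At the end, for the whole second after the job is handed in: The eyebolt lies at rest out of the slot, 1.35 rad (77 degrees) or more from upright (its stop is at 86 degrees), the nut short of the end of its thread (below 4.0 rad), and the robot lets go of it (angle between eyebolt's own z axis and vertical above 1.35 rad and angular speed of eyebolt below 0.2 rad/s and contact force between the fingers and eyebolt below 0.3 N and value of joint wing_nut below 4 rad); the robot touches nothing.
It fails at once if the bolt or nut is pried against the lug with more than 25 N (contact force between eyebolt and jaw above 25 N).
It fails at once if with the bolt upright (within 0.1 rad) the nut is backed off farther than needed: its underside more than 3.5 mm above the top of the lip (6.5 mm above the seat) (angle between eyebolt's own z axis and vertical below 0.1 rad and z of nut_foot in the frame of jaw above 0.0025 m).
It fails at once if the fingers press on the jaw with more than 15 N (contact force between the fingers and jaw above 15 N).
It fails at once if the eyebolt is flung faster than 5 rad/s (angular speed of eyebolt above 5 rad/s).
It fails at once if a bystander (driver head, yellow grip or plug) is moved more than 20 mm (distance of any of driver_head, jumbo_grip, grip_plug from where it was at the start of the episode above 0.02 m).
It also fails if it takes over 72 s, if anything falls off the work surface, if the arm or the gripper's body presses on something with over 40 N, if the wrist force passes 120 N, or if a joint passes its speed limit or range.

ROBOT

A 6-joint arm with a two-finger parallel gripper is mounted at the origin on the work surface. World frame = base frame: x ahead of the robot, y to its left, z up, the work surface at z = 0. Lengths are in m, angles in rad, forces in N, time in s.
With the tool pointing down it reaches from about 0.375 to 0.9 m from the base axis. Payload 3.1 kg.
Tool frame: the origin (TCP) lies on the centre line of the jaws, within the pads' length; the fingertips stand robot.tcp_to_tips ahead of it and the grasp point (between the pads) lies 3 mm ahead of it (robot.tcp_to_tips is the distance from the TCP to the fingertips, in m); z points along the fingers, y is the line along which they close (so a half turn about z gives the same grasp; the last joint's range is limited). The gripper opens to 87 mm and grips with 3 to 60 N. Pads are 19 mm wide; open, the fingers measure 117 mm over their backs; the gripper's body (75 mm by 190 mm) begins 51 mm behind the grasp point.
Start: joints at [-1.508, 0.527, 1.433, -0, 1.181, -0.178], TCP at [0.15, -0.607, 0.245] pointing down, gripper open.
Joint ranges: [-3.08, 3.08], [-0.75, 2.2], [0.22, 2.44], [-1.43, 4.57], [0, 2.65], [-2.85, 2.85]. Speed limits (rad/s): [2.79, 2.79, 3.14, 3.14, 3.14, 3.14].

INTERFACE

Orientations are given as a unit quaternion [x, y, z, w].
In Python, from rig import robot gives the robot as it stands. The module is installed in compiled form; this text tells all that it offers.
- The arm moves only by the shell command python3 -m jog 'ROWS' [FORCE]. ROWS is JSON, one flat list of numbers, 5 for each row, row after row: the finger opening in m, from 0 to 0.087, then the shift along the tool's x, y, z in m, then the turn about the tool's z in units of 10 degrees (1.0 is 10 degrees). In form: [claw, x, y, z, roll, claw, x, y, z, roll, ...]. A call has 1 to 20 rows; each row shifts and turns the commanded pose from where the row before left it, along the tool's axes as they then stand; what a row does not reach is not made up. A row lasts 1/8 s, in which the tool goes at most 62.5 mm and 10.7 degrees, less where a joint would pass 70% of its speed; a pose out of reach is approached as far as the arm can. A call with a gripper value outside its range is refused whole. The fingers move at their own pace and stop on an object; FORCE is the grip in N (left out, the last holds). Time passes only in rows, so rows that do not move let the fingers close. It gives the time, the measured TCP pose, the force, the opening and the grip force at its end, in the units of the state.
- robot.get_obs(): the state, without advancing time (a new reading comes with each control period).
- robot.camera(name): name is "side" or "top"; returns the picture (420x560x3 uint8, blue, green, red); there is no depth.
- robot.camera_model(name): a dict with "fx", "fy", "cx", "cy" (pixels), "R" (3x3) and "t" (3): a world point X has camera coordinates R X + t. Camera axes: x right, y down, z forward; pixel columns grow to the right and rows downward; lengths in m; the calibration is good to about 2 mm. A picture is of the moment at which its call begins. camera_model takes no time and is no camera call.
- robot.hand_in(): hands the job in; it is judged then, once.
Trained networks look in the newest picture that a camera, given by its name, has taken for a name from the list of things; names that differ only in an ending like _2 or _b are one class to them, and where a whole thing is asked for, a point or a joint stands for the part that bears it (a point fixed in the world has none). Each returns a list of dicts, best first, with "conf" (0 to 1); they miss things now and then, are a little off and sometimes report something else, mostly with a low value. They report only what shows in the picture. A call takes as long as a camera call.
- robot.look_for(camera, label): "extent" ([centre column, centre row, width, height] in pixels, round what is visible of it).
- robot.outline_of(camera, label): "region" (420x560 bool, what is visible of it) and "extent" ([centre column, centre row, width, height] in pixels, round what is visible of it).
The state is a dict: "time": time; "q": joint angles; "joint_velocities": joint speeds; "joint_torque": joint torques, N m; "position": TCP position; "tool_rot": TCP orientation; "ft_force": force on the tool from outside, world axes, zero at the start; "moment": the same for the moment, N m; "grip_width": finger opening in m; "grip_force": force on a finger pad.
Only numpy, scipy, OpenCV 4.12 (cv2) and the standard library are available. Lean on these libraries where they do the work, as an engineer would, in place of code of your own. Each camera call takes 0.05 s, during which the arm holds its last target. There are 200 camera calls.

## Working session

There is one attempt and no reset: what is moved stays moved. The work goes in short steps, Python scripts to look and compute and a shell command to move; the robot and the scene stay as the last step left them, time stands still between calls to the robot, and variables do not carry over. Pictures are saved under pics/ and viewed, at most 10 in all, crops included, and the job is handed in when it is done.

```bash
mkdir -p pics; cat > h.py <<'E'
import numpy as np,cv2
from rig import robot
def ray(cam,u,v):
    m=robot.camera_model(cam);R=np.array(m["R"]);t=np.array(m["t"])
    d=R.T@np.array([(u-m["cx"])/m["fx"],(v-m["cy"])/m["fy"],1]);return -R.T@t,d/np.linalg.norm(d)
def atz(cam,u,v,z):
    o,d=ray(cam,u,v);return o+d*(z-o[2])/d[2]
def tri(a,b):
    o1,d1=ray("top",*a);o2,d2=ray("side",*b)
    s=np.linalg.lstsq(np.c_[d1,-d2],o2-o1,rcond=None)[0];p=o1+s[0]*d1;q=o2+s[1]*d2
    return (p+q)/2,np.linalg.norm(p-q)
def proj(cam,X):
    m=robot.camera_model(cam);c=np.array(m["R"])@X+m["t"];return np.array([m["fx"]*c[0]/c[2]+m["cx"],m["fy"]*c[1]/c[2]+m["cy"]])
E
python3 - <<'E'
from h import *
np.set_printoptions(precision=3,suppress=True)
print(robot.tcp_to_tips,robot.get_obs())
for c in("top","side"):
    cv2.imwrite(f"pics/{c}0.png",robot.camera(c))
    m=robot.camera_model(c);print(c,"cam at",-np.array(m["R"]).T@m["t"],m["fx"])
    for l in("clamp","jaw","eyebolt","wing_nut","nut_wings","driver_head","jumbo_grip","grip_plug"):
        for r in robot.outline_of(c,l)[:2]:
            ys,xs=np.nonzero(r["region"]);rr=cv2.minAreaRect(np.c_[xs,ys].astype(np.float32))
            print(c,l,round(r["conf"],2),np.round(r["extent"]),np.round(rr[0]),np.round(rr[1]),round(rr[2]), len(xs))
E
```

```text
0.022 {'time': 0.0, 'q': array([-1.507,  0.528,  1.434,  0.   ,  1.181, -0.179]), 'joint_velocities': array([ 0.001,  0.002, -0.002,  0.001, -0.   , -0.   ]), 'joint_torque': array([  0.   , -44.004, -17.659,   0.063,   0.058,  -0.   ]), 'position': array([ 0.15 , -0.606,  0.244]), 'tool_rot': array([ 0.993,  0.121,  0.   , -0.001]), 'ft_force': array([0.47 , 0.221, 0.07 ]), 'moment': array([-0.002, -0.035, -0.015]), 'grip_force': 0.0, 'grip_width': 0.08733455075442347}
top cam at [0.461 0.101 0.955] 498.95699590774757
top clamp 0.91 [269. 168.  88.  99.] [270. 165.] [93. 97.] 63 5140
top jaw 0.92 [267. 159.  66.  81.] [269. 162.] [82. 40.] 61 2580
top eyebolt 0.47 [286. 190.  20.  19.] [286. 190.] [13. 23.] 45 183
top wing_nut 0.52 [285. 190.  18.  19.] [286. 190.] [ 9. 22.] 61 135
top nut_wings 0.51 [286. 190.  22.  16.] [286. 190.] [10. 24.] 59 165
top driver_head 0.71 [167. 228.  62.  64.] [163. 226.] [58. 59.] 27 2859
top jumbo_grip 0.72 [332. 135.  67. 123.] [331. 134.] [133.  18.] 63 2042
top grip_plug 0.68 [252. 250.  13.  19.] [252. 248.] [13. 13.] 45 162
side cam at [0.234 0.639 0.513] 494.3117972984193
side clamp 0.55 [239. 206. 104.  78.] [240. 208.] [103.  75.] 2 6340
side jaw 0.65 [241. 192.  89.  39.] [239. 196.] [89. 35.] 9 2150
side jaw 0.62 [277. 183.  10.  22.] [276. 182.] [23. 10.] 90 185
side eyebolt 0.79 [278. 194.  14.  41.] [276. 194.] [44. 11.] 90 259
side wing_nut 0.75 [277. 184.  11.  19.] [276. 182.] [23. 10.] 90 189
side wing_nut 0.24 [222. 310.  88.  71.] [218. 311.] [71. 87.] 63 5088
side nut_wings 0.53 [276. 184.  14.  22.] [276. 183.] [22.  9.] 90 158
side nut_wings 0.17 [220. 309.  88.  69.] [218. 312.] [70. 87.] 63 4976
side driver_head 0.65 [219. 310.  92.  74.] [218. 312.] [70. 87.] 61 4934
side jumbo_grip 0.86 [252. 179. 130.  28.] [251. 178.] [132.  18.] 4 1449
side grip_plug 0.72 [307. 263.  20.  24.] [306. 262.] [23. 18.] 90 364
```

```bash
ls pics
```

```text
side0.png
top0.png
```

```bash
python3 - <<'E'
from h import *
np.set_printoptions(precision=4,suppress=True)
t=cv2.imread("pics/top0.png")[105:275,180:380];s=cv2.imread("pics/side0.png")[130:300,180:380]
cv2.imwrite("pics/a.png",np.hstack([cv2.resize(t,None,fx=4,fy=4)[:600,:],])[:600,:800]); cv2.imwrite("pics/b.png",cv2.resize(s,None,fx=4,fy=4)[:600,:800])
P,e=tri((286,190),(276.5,184));print("nut",P,e)
r=robot.outline_of("top","jaw")[0]["region"];
ys,xs=np.nonzero(r);W=np.array([atz("top",u,v,.078)[:2] for u,v in zip(xs,ys)])
rr=cv2.minAreaRect(W.astype(np.float32));print("jaw",rr)
r=robot.outline_of("top","wing_nut")[0]["region"];ys,xs=np.nonzero(r)
W=np.array([atz("top",u,v,.105)[:2] for u,v in zip(xs,ys)]).astype(np.float32);print("wings",cv2.minAreaRect(W),W.mean(0))
c=np.cov(W.T);w,v=np.linalg.eigh(c);print("pca",np.sqrt(w)*3.46,np.degrees(np.arctan2(v[1,1],v[0,1])))
for l,z in(("jumbo_grip",.017),("driver_head",.04),("grip_plug",.014)):
    ys,xs=np.nonzero(robot.outline_of("top",l)[0]["region"]);W=np.array([atz("top",u,v,z)[:2] for u,v in zip(xs,ys)]).astype(np.float32);print(l,cv2.minAreaRect(W))
E
```

```text
nut [0.6283 0.0702 0.0932] 0.001938107499849852
jaw ((0.6816984415054321, 0.09905301034450531), (0.14985771477222443, 0.07205519080162048), 28.059749603271484)
wings ((0.6247085332870483, 0.06970780342817307), (0.015808265656232834, 0.03920670598745346), 28.840927124023438) [0.6248 0.0711]
pca [0.0134 0.0387] 122.62130667332325
jumbo_grip ((0.7561317086219788, -0.021018914878368378), (0.2649962604045868, 0.03481035679578781), 24.81060791015625)
driver_head ((0.5715302228927612, 0.2945789694786072), (0.10788976401090622, 0.10721872746944427), 64.48865509033203)
grip_plug ((0.5317379832267761, 0.13274289667606354), (0.02538047358393669, 0.025243448093533516), 45.051265716552734)
```

View pics/a.png

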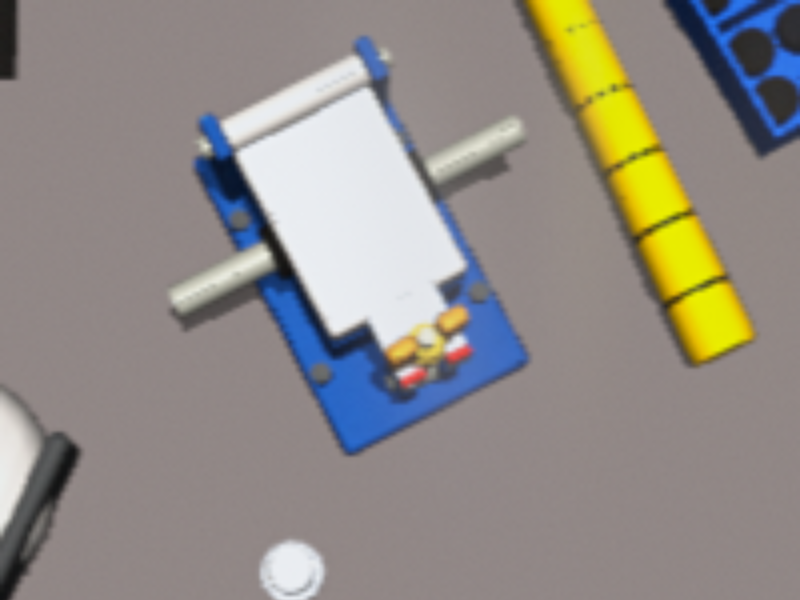

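View pics/b.png

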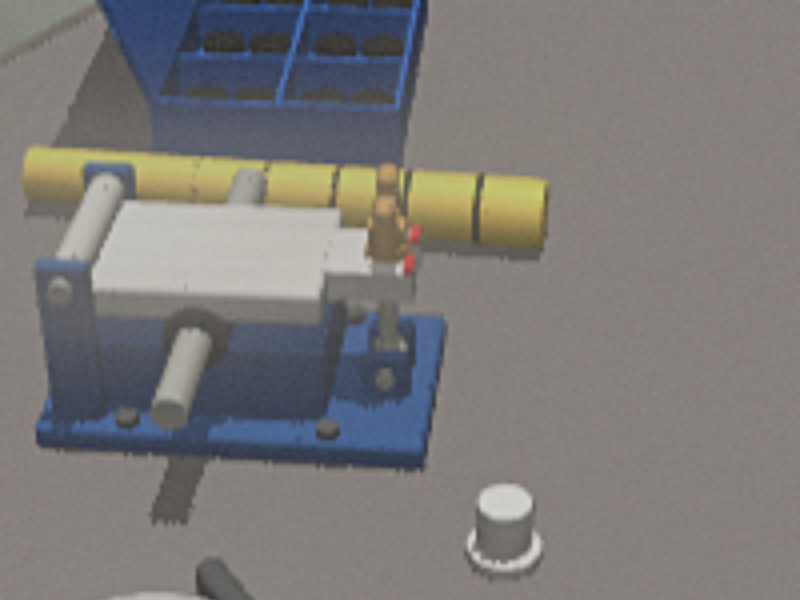

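Top view (crop a, 4×): the clamp is at yaw ≈27°, the nut at crop (428,338) and the wings lie along the lip. The plug is at (292,570), the driver head at lower left and the yellow grip at right. Side view (crop b): the nut is at (387,225), upright in the slot.

Next: move above the nut.

```bash
python3 -m jog '[0.087,0.0392,-0.0339,0,0, 0.087,0.0392,-0.0339,0,0, 0.087,0.0392,-0.0339,0,0, 0.087,0.0392,-0.0339,0,0, 0.087,0.0392,-0.0339,0,0, 0.087,0.0392,-0.0339,0,0, 0.087,0.0392,-0.0339,0,0, 0.087,0.0392,-0.0339,0,0, 0.087,0.0392,-0.0339,0,0, 0.087,0.0392,-0.0339,0,0, 0.087,0.0392,-0.0339,0,0, 0.087,0.0392,-0.0339,0,0, 0.087,0.0392,-0.0339,0,0, 0.087,0.0392,-0.0339,0,0, 0.087,0.0392,-0.0339,0,0, 0.087,0.0392,-0.0339,0,0, 0.087,0,0,0,0, 0.087,0,0,0,0]' 20
python3 -m jog '[0.087,0,0,0,9.2, 0.087,0,0,0,9.2, 0.087,0,0,0,9.2, 0.087,0,0,0,9.2, 0.087,0,0,0,9.2, 0.087,0,0,0,9.2, 0.087,0,0,0,9.2, 0.087,0,0,0,9.2, 0.087,0,0,0,0, 0.087,0,0,0,0]'
```

```text
time: 3.4
position: [0.6282, 0.0699, 0.2442]
tool_rot: [0.993, 0.121, -0.001, 0.0]
ft_force: [-0.7, -0.9, -0.3]
grip_width: 0.087
grip_force: 0.0
time: 4.65
position: [0.6284, 0.0691, 0.2447]
tool_rot: [0.809, -0.588, -0.0, 0.0]
ft_force: [0.3, -0.5, -0.3]
grip_width: 0.087
grip_force: 0.0
```

```bash
python3 -m jog '[0.05,0,0,0,-0.6, 0.05,0,0,0,-0.6, 0.05,0,0,0.02,0, 0.05,0,0,0.02,0, 0.05,0,0,0.02,0, 0.05,0,0,0.02,0, 0.05,0,0,0.02,0, 0.05,0,0,0.012,0, 0.05,0,0,0,0, 0.05,0,0,0,0]' 5
python3 - <<'E'
from h import *
cv2.imwrite("pics/c.png",cv2.resize(robot.camera("side")[130:280,180:380],None,fx=4,fy=4))
E
```

```text
time: 5.9
position: [0.6293, 0.0699, 0.1333]
tool_rot: [0.866, -0.501, 0.001, -0.0]
ft_force: [0.7, -0.7, 0.5]
grip_width: 0.0498
grip_force: 0.0
```

View pics/c.png

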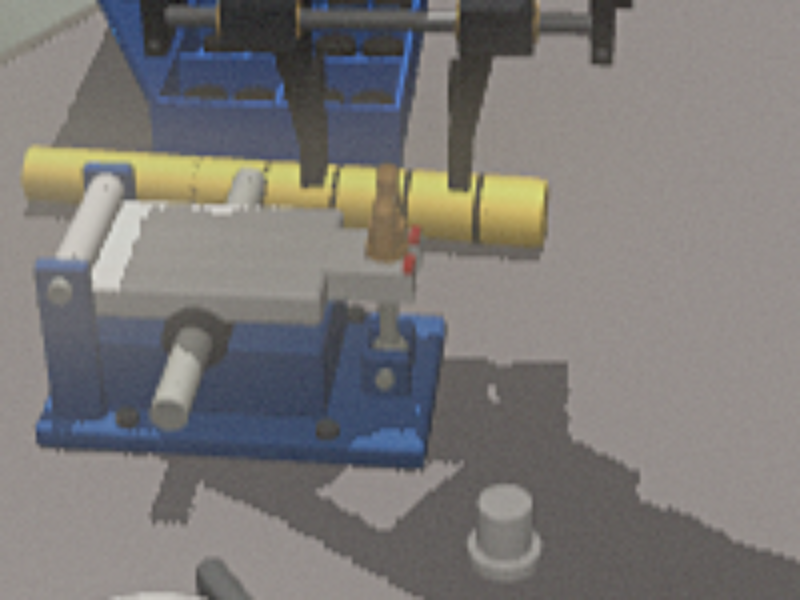

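The fingers straddle the nut: finger tips at columns 313 and 460, nut at 387. Go down and pinch gently.

```bash
python3 -m jog '[0.05,0,0,0.013,0, 0.05,0,0,0.012,0, 0.05,0,0,0,0, 0.02,0,0,0,0, 0.02,0,0,0,0, 0.0,0,0,0,0, 0,0,0,0,0, 0,0,0,0,0, 0,0,0,0,0]' 4
python3 -c "
from rig import robot
o=robot.get_obs();print(o['q'],o['moment'])"
```

```text
time: 7.08
position: [0.6294, 0.0702, 0.1078]
tool_rot: [0.866, -0.501, 0.001, -0.001]
ft_force: [1.2, 1.7, 0.2]
grip_width: 0.0153
grip_force: 4.0
[-6.52575235e-02  7.08173447e-01  1.51937605e+00  5.39986692e-04
  9.12581932e-01  2.55407110e+00] [ 0.33790791 -0.23490533  0.02338527]
```

```bash
python3 -m jog '[0,0,0,0,0, 0,0,0,0,0]' 15
python3 - <<'E'
from h import *
o=robot.get_obs();print(o['moment'])
s=robot.camera("side")[150:260,220:340]
cv2.imwrite("pics/d.png",cv2.resize(s,None,fx=5,fy=5,interpolation=cv2.INTER_CUBIC))
E
```

```text
time: 7.32
position: [0.6293, 0.0702, 0.1078]
tool_rot: [0.866, -0.501, 0.001, -0.0]
ft_force: [1.8, 1.1, 0.7]
grip_width: 0.0146
grip_force: 15.0
[ 0.44200262 -0.36029117  0.01416116]
```

View pics/d.png

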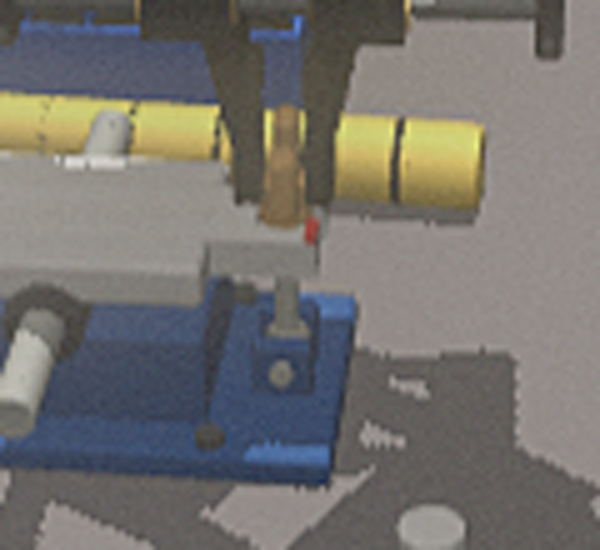

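The side crop shows a wider hub (≈45 px, about 14 mm) near the base, at (282,200), with thinner wings above it. That explains the 14.6 mm opening. I'll grip higher.

```bash
python3 -m jog '[0.03,0,0,0,0, 0.03,0,0,-0.006,0, 0.03,0,0,0,0, 0.0,0,0,0,0, 0,0,0,0,0, 0,0,0,0,0]' 8
python3 -c "
from rig import robot
o=robot.get_obs();print(o['moment'])"
```

```text
time: 8.12
position: [0.629, 0.0701, 0.1135]
tool_rot: [0.866, -0.501, 0.0, -0.0]
ft_force: [-0.8, 0.5, -0.9]
grip_width: 0.0094
grip_force: 8.0
[0.20854873 0.08435929 0.03368055]
```

```bash
python3 -m jog '[0,0,0,0,0, 0,0,0,0,0, 0,0,0,-0.00028,-0.5, 0,0,0,-0.00028,-0.5, 0,0,0,-0.00028,-0.5, 0,0,0,-0.00028,-0.5, 0,0,0,-0.00028,-0.5, 0,0,0,-0.00028,-0.5, 0,0,0,-0.00028,-0.5, 0,0,0,-0.00028,-0.5, 0,0,0,-0.00028,-0.5]' 20
python3 -c "
from rig import robot
o=robot.get_obs();print(o['moment'])"
python3 -m jog '[0,0,0,-0.00028,-0.5, 0,0,0,-0.00028,-0.5, 0,0,0,-0.00028,-0.5, 0,0,0,-0.00028,-0.5, 0,0,0,-0.00028,-0.5, 0,0,0,-0.00028,-0.5, 0,0,0,-0.00028,-0.5, 0,0,0,-0.00028,-0.5, 0,0,0,-0.00028,-0.5]'
python3 - <<'E'
from h import *
print(robot.get_obs()['moment'])
s=robot.camera("side")[150:260,220:340]
cv2.imwrite("pics/e.png",cv2.resize(s,None,fx=5,fy=5,interpolation=cv2.INTER_CUBIC))
E
```

```text
time: 9.5
position: [0.6289, 0.07, 0.1159]
tool_rot: [0.992, -0.13, 0.0, -0.0]
ft_force: [1.0, -0.2, -1.2]
grip_width: 0.0086
grip_force: 20.0
[ 0.15327223 -0.20845816 -0.05014808]
time: 10.62
position: [0.6289, 0.0699, 0.1184]
tool_rot: [0.966, 0.259, 0.0, 0.0]
ft_force: [1.4, 0.4, -2.1]
grip_width: 0.0086
grip_force: 20.0
[ 0.08573083 -0.30793466 -0.03681608]
```

View pics/e.png

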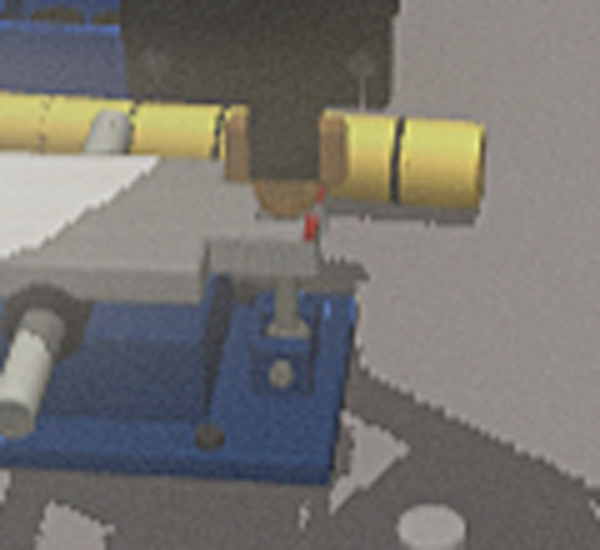

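The nut has turned 90°. The flange bottom is at crop (287,215) and the lip at (312,228), so it's close to clear. Feel it with a small pull toward clamp −x (tool −x).

```bash
for i in 1; do python3 -m jog '[0,-0.001,0,0,0, 0,-0.001,0,0,0]' | grep -E 'pos|ft'; python3 -m jog '[0,-0.001,0,0,0]'| grep -E 'pos|ft';python3 -m jog '[0,-0.0005,0,0,0]'| grep -E 'pos|ft'; done
```

```text
position: [0.6282, 0.0695, 0.1186]
ft_force: [4.4, 3.1, -4.4]
position: [0.6274, 0.0691, 0.1186]
ft_force: [4.5, 3.2, -5.2]
position: [0.6271, 0.0689, 0.1186]
ft_force: [3.8, 3.2, -4.7]
```

```bash
python3 -m jog '[0,-0.001,0,0,0]' | grep -E 'pos|ft'; python3 -m jog '[0,-0.0005,0,0,0]'| grep -E 'pos|ft';python3 -m jog '[0,-0.0005,0,0,0]'| grep -E 'pos|ft';
```

```text
position: [0.6263, 0.0685, 0.1186]
ft_force: [4.8, 3.0, -4.9]
position: [0.6258, 0.0682, 0.1186]
ft_force: [4.6, 3.2, -4.6]
position: [0.6254, 0.068, 0.1186]
ft_force: [6.1, 3.2, -5.0]
```

```bash
python3 -m jog '[0,-0.0005,0,0,0]' | grep -E 'pos|ft'; python3 -m jog '[0,-0.0005,0,0,0]'| grep -E 'pos|ft';
```

```text
position: [0.625, 0.0678, 0.1186]
ft_force: [4.3, 3.6, -4.5]
position: [0.6245, 0.0676, 0.1186]
ft_force: [4.8, 3.3, -5.7]
```

```bash
python3 -m jog '[0,-0.0005,0,0,0]' | grep -E 'pos|ft'
```

```text
position: [0.6241, 0.0673, 0.1186]
ft_force: [4.7, 3.6, -5.3]
```

```bash
python3 -m jog '[0,-0.001,0,0,0,0,-0.001,0,0,0]' | grep -E 'pos|ft';python3 -m jog '[0,-0.001,0,0.0001,0,0,-0.001,0,0.0001,0]' | grep -E 'pos|ft'
python3 - <<'E'
from h import *
print(robot.get_obs()['moment'])
s=robot.camera("side")[150:260,220:340]
cv2.imwrite("pics/f.png",cv2.resize(s,None,fx=5,fy=5,interpolation=cv2.INTER_CUBIC))
E
```

```text
position: [0.6223, 0.0664, 0.1185]
ft_force: [5.4, 3.6, -6.1]
position: [0.6207, 0.0655, 0.1184]
ft_force: [5.2, 4.6, -5.7]
[ 0.78520725 -1.05783393  0.03537027]
```

View pics/f.png

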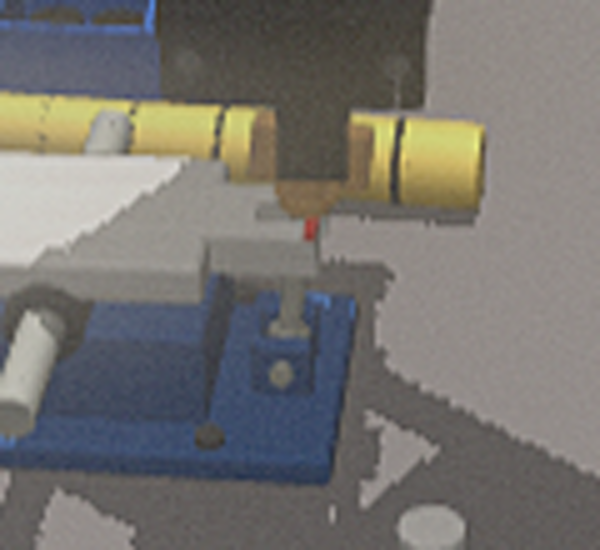

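The nut (285,205) is riding over the lip with no stop, so the bolt is free. Follow the arc now.

```bash
python3 -m jog '[0,-0.0076,-0.0003,0.0012,0, 0,-0.0074,-0.0003,0.0019,0, 0,-0.0072,-0.0003,0.0025,0, 0,0,0,0,0]' 12
```

```text
time: 12.98
position: [0.5995, 0.0544, 0.1128]
tool_rot: [0.966, 0.258, 0.0, -0.0]
ft_force: [3.0, 2.4, -4.4]
grip_width: 0.0087
grip_force: 12.0
```

```bash
python3 -m jog '[0,-0.0070,-0.0003,0.0032,0, 0,-0.0067,-0.0003,0.0038,0, 0,-0.0063,-0.0002,0.0044,0, 0,-0.0059,-0.0002,0.0049,0, 0,0,0,0,0]'; python3 -m jog '[0,-0.0054,-0.0002,0.0054,0, 0,-0.0049,-0.0002,0.0059,0, 0,-0.0044,-0.0002,0.0063,0, 0,0,0,0,0]'
python3 - <<'E'
from h import *
s=robot.camera("side")[140:300,220:400]
cv2.imwrite("pics/g.png",cv2.resize(s,None,fx=3.5,fy=3.5,interpolation=cv2.INTER_CUBIC))
E
```

```text
time: 13.6
position: [0.5768, 0.0424, 0.0967]
tool_rot: [0.966, 0.258, 0.0, -0.0]
ft_force: [3.1, 2.5, -3.7]
grip_width: 0.0086
grip_force: 12.1
time: 14.1
position: [0.5632, 0.0353, 0.0784]
tool_rot: [0.966, 0.258, -0.0, -0.0]
ft_force: [2.0, 3.4, -2.9]
grip_width: 0.0088
grip_force: 12.0
```

View pics/g.png

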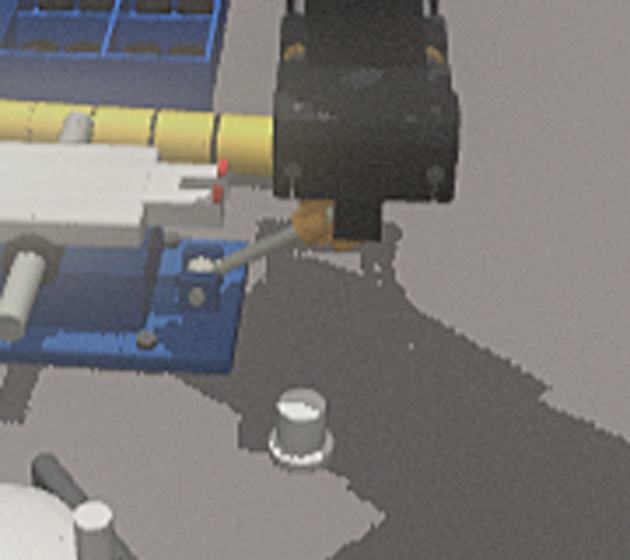

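The bolt is out of the slot and about 57° down, still held at crop (340,225), and the way ahead is clear. Continue the arc down.

```bash
python3 -m jog '[0,-0.0038,-0.0002,0.0067,0, 0,-0.0032,-0.0001,0.0070,0, 0,-0.0025,-0.0001,0.0072,0, 0,0,0,0,0]'; python3 -m jog '[0,-0.0019,0,0.0074,0, 0,-0.0012,0,0.0065,0, 0,0,0,0,0]'
```

```text
time: 14.65
position: [0.5543, 0.0307, 0.057]
tool_rot: [0.966, 0.258, -0.001, -0.0]
ft_force: [2.7, 2.7, -2.4]
grip_width: 0.0087
grip_force: 12.0
time: 15.02
position: [0.5518, 0.0294, 0.0433]
tool_rot: [0.966, 0.258, -0.001, -0.0]
ft_force: [0.5, 1.6, -2.3]
grip_width: 0.0087
grip_force: 12.0
```

```bash
python3 -m jog '[0,-0.0003,0,0.003,0, 0,0,0,0,0]';python3 -m jog '[0,0,0,0.002,0, 0,0,0,0,0]' | grep -E 'pos|ft'
```

```text
time: 15.28
position: [0.5516, 0.0293, 0.0408]
tool_rot: [0.966, 0.258, -0.001, -0.0]
ft_force: [-0.3, 2.5, 0.1]
grip_width: 0.0086
grip_force: 12.0
position: [0.5516, 0.0293, 0.039]
ft_force: [-1.7, 0.8, 1.8]
```

```bash
python3 -m jog '[0,0,0,0.002,0, 0,0,0,0,0]' | grep -E 'pos|ft'; python3 -m jog '[0,0,0,0.001,0, 0,0,0,0,0]' | grep -E 'pos|ft'
python3 - <<'E'
from h import *
s=robot.camera("side")[140:300,220:400]
cv2.imwrite("pics/i.png",cv2.resize(s,None,fx=3.5,fy=3.5,interpolation=cv2.INTER_CUBIC))
E
```

```text
position: [0.5516, 0.0292, 0.0372]
ft_force: [-2.8, 0.2, 5.3]
position: [0.5517, 0.0292, 0.0367]
ft_force: [-3.6, 1.2, 9.1]
```

View pics/i.png

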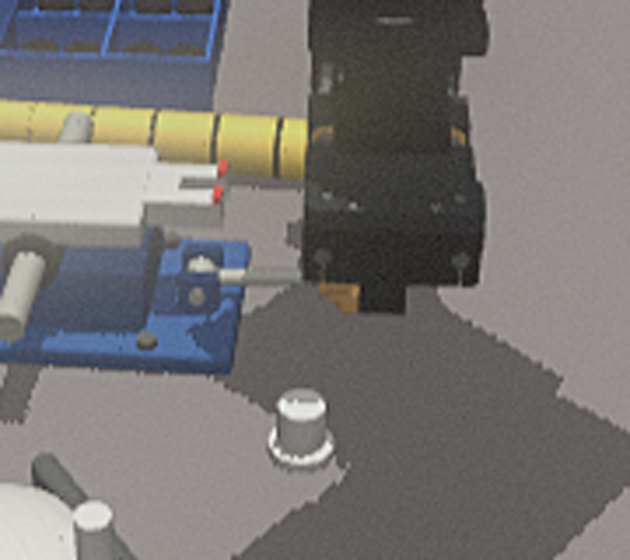

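The bolt lies level (240–300,275) and the force builds as if on the stop. Let go and go straight up.

```bash
python3 -m jog '[0,0,0,-0.001,0, 0.03,0,0,0,0, 0.045,0,0,0,0, 0.045,0,0,0,0, 0.045,0,0,-0.01,0, 0.045,0,0,-0.03,0, 0.045,0,0,-0.04,0, 0.045,0,0,-0.04,0, 0.045,0,0,-0.04,0, 0.045,0,0,-0.04,0, 0.045,0,0,0,0, 0.045,0,0,0,0]'
python3 - <<'E'
from h import *
s=robot.camera("side")[140:300,220:400]
cv2.imwrite("pics/j.png",cv2.resize(s,None,fx=3.5,fy=3.5,interpolation=cv2.INTER_CUBIC))
o=robot.outline_of("side","eyebolt")[:1]
for r in o:
    ys,xs=np.nonzero(r["region"]);print(r["conf"],r["extent"],cv2.fitLine(np.c_[xs,ys].astype(np.float32),2,0,.01,.01).ravel())
# predicted pin / wings centre at 86deg for pin under nut
c=np.array([-np.cos(np.radians(27.5)),-np.sin(np.radians(27.5)),0]);p=np.array([.629,.070,.022])
for a in(1.3,1.4,1.5): print(a,proj("side",p),proj("side",p+.078*(c*np.sin(a)+np.array([0,0,np.cos(a)]))))
E
```

```text
time: 17.58
position: [0.5515, 0.0294, 0.2369]
tool_rot: [0.966, 0.258, -0.0, -0.0]
ft_force: [0.2, 0.4, -0.3]
grip_width: 0.045
grip_force: 0.0
0.83 [303.6, 217.2, 56.6, 16.5] [9.9944347e-01 3.3357330e-02 3.1232196e+02 2.1791045e+02]
1.3 [277.53386452 219.42760976] [321.82279898 211.63015841]
1.4 [277.53386452 219.42760976] [322.69520284 215.40403786]
1.5 [277.53386452 219.42760976] [323.10209726 219.18231608]
```

View pics/j.png

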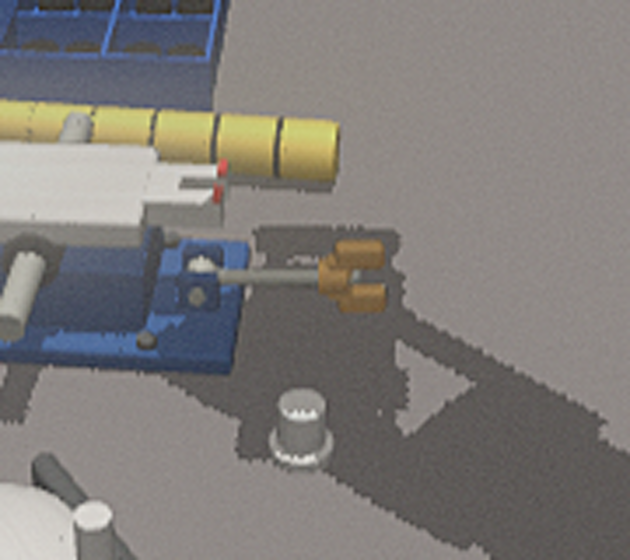

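The bolt lies flat with its axis level in the picture, which fits the stop angle of about 1.5 rad. The nut is at (350,275), the bystanders haven't moved and the robot is clear.

```bash
python3 -c "
from rig import robot
print(robot.hand_in())"
```

```text
the job is handed in; nothing more can be done
None
```

The job is handed in (no verdict came back): I backed the nut off 90°, felt the bolt swing free of the lip, laid it down on its stop and let go at about 17.6 s; the last picture shows the bolt flat and the bystanders where they were.

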